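# Hang the baking ring back on its double hook

## Robot

A 6-joint arm with a two-finger parallel gripper is mounted at the origin on a cart in front of the work surface, level with it; the furniture and walls round the work are solid. World frame = base frame: x ahead of the robot, y to its left, z up, the work surface at z = 0. Lengths are in m, angles in rad, forces in N, time in s.
With the tool pointing down it reaches from about 0.4 to 0.925 m from the base axis. Payload 12.5 kg.
Tool frame: the origin (TCP) lies between the finger pads; the fingertips stand 14 mm ahead of it and the grasp point (between the pads) lies 5 mm behind it; z points along the fingers, y is the line along which they close (so a half turn about z gives the same grasp; the last joint's range is limited). The gripper opens to 95 mm and grips with 3 to 60 N. Pads are 20 mm wide; open, the fingers measure 119 mm over their backs; the gripper's body (75 mm by 180 mm) begins 59 mm behind the grasp point.
Start: joints at [-1.213, 0.491, 1.559, -0, 1.092, -0.106], TCP at [0.28, -0.559, 0.229] pointing down, gripper open.
Joint ranges: [-3.1, 3.1], [-0.84, 2.19], [0.05, 2.79], [-1.13, 4.28], [0.06, 2.93], [-2.69, 2.69]. Speed limits (rad/s): [2.22, 2.22, 2.79, 3.14, 3.14, 3.14].

## Interface

Orientations are given as a 3x3 rotation matrix whose columns are the frame's x, y, z axes.
In Python, from rig import env gives the robot as it stands. The module is installed in compiled form; this text tells all that it offers.
- The arm moves only by the tool servo_tool, never from a script. Its argument "commands" is a list of rows, each a list of 2 entries, a list of its own where there are three numbers: the shift along the tool's x, y, z each as a share of 500 mm, from -1 to 1, then the turn, a rotation vector about the tool's x, y, z each as a share of 120 degrees, from -1 to 1. A call has 1 to 10 rows; each row is the pose to reach, as a shift and turn from the pose commanded when the call began, along the tool's axes at that moment; what a row does not reach only later rows make up. A row lasts 1/12 s, in which the tool goes at most 41.7 mm and 7.16 degrees, less where a joint would pass 70% of its speed; a pose out of reach is approached as far as the arm can. A call with a number of a shift or a turn outside -1 to 1 is refused whole. A call with a gripper value outside its range is refused whole. "gripper" is the closure, from 0 (fully open) to 1 (shut), set as the call begins (left out, the last holds). The fingers move at their own pace and stop on an object; "squeeze" is the grip in N (left out, the last holds). Time passes only in rows, so rows that repeat a pose let the fingers close. It gives the time, the measured TCP pose, the force, the opening and the grip force at its end, in the units of the state.
- env.get_state(): the state, without advancing time (a new reading comes with each control period).
- env.get_image(name): name is "side" or "top" or "wrist"; returns (picture, depth): 384x512x3 uint8, blue, green, red; 384x512 float32, m along the optical axis (not along the pixel's ray), 0 where there is no reading.
- env.camera_info(name): a dict with "K" (3x3 intrinsics, pixels), "distortion" ([k1, k2, p1, p2, k3] as OpenCV has them; the pictures are not rectified), "rvec" (rotation vector, rad) and "tvec" (3), from world to camera coordinates, as OpenCV has them; the wrist camera has in their place "hand_eye" (4x4, takes a point from camera to tool coordinates, whose origin is the TCP and whose axes are the flange's). Camera axes: x right, y down, z forward; pixel columns grow to the right and rows downward; lengths in m; the calibration is good to about 2 mm. A picture is of the moment at which its call begins: read the wrist's pose just before it. camera_info takes no time and is no camera call.
- env.hand_in(): hands the job in; it is judged then, once.
The state is a dict: "time_s": time; "joint_positions": joint angles; "qvel": joint speeds; "joint_efforts": joint torques, N m; "tool_pos": TCP position; "tool_rot": TCP orientation; "force": force on the tool from outside, world axes, zero at the start; "ft_torque": the same for the moment, N m; "opening": opening from 0.0 (shut) to 1.0 (fully open); "finger_force": force on a finger pad.
Only numpy, scipy, OpenCV 4.12 (cv2) and the standard library are available. Lean on these libraries where they do the work, as an engineer would, in place of code of your own. Each camera call takes 0.05 s, during which the arm holds its last target. There are 200 camera calls.

## Task

The steel baking ring has dried in the rack: lift it out by its rim and hang it on the double hook of the stand. Lay the rim down on both hook arms behind the upturned tips, then slide it all the way back under the keepers so that it cannot be knocked off, and leave it hanging there. The stand's height was set by hand and nobody noted it, so feel for the arms and never press or push hard on the stand; leave the other things on the worktop alone.

Things in the scene. Friction and masses are not known exactly. Their poses are not given: they have to be found in the camera images.
- ring: Plain steel baking ring (hoop, no floor): outside diameter 180 mm, inside 172 mm (wall 4 mm), 28 mm wide along its axis, 0.15 to 0.3 kg. Origin at its centre, own x = axis of the hoop. Stands upright in the rack like a wheel, axis level, top of the rim about 197 mm above the worktop and free to be pinched from above across its 28 mm width; so held it hangs plumb and can swing in its own plane.
- rack: Fixed drying rack of steel wire on a grey drip tray, 180 x 190 mm. Origin on the worktop under the ring's slot, x across the slots. Slanted wires up to 87 mm high flank the ring with 2 mm of play a side: it leaves straight up and is clear once raised 90 mm. A white saucer (top 135 mm above the worktop) stands in the slot 58 mm in front (-x) of the ring.
- stand: Fixed hanging stand: foot 150 x 150 x 12 mm, steel tube, and a head with two equal J-hooks of 8 mm round rod. Origin on the worktop under the tube; -x is where the hooks point (roughly to the robot). The rods run along x at y = +42 and -42 mm; between them is nothing down to 15 mm below their tops, so fingers fit. The stand bears no more than 25 N from any side: its clamp is to be spared.
- hook_stop (a point): Point of the stand midway between the two rods, at its x = -40 mm: face of the upright back bends that stop the rim. Its z is the top of the rods there for the LOWEST setting (219 mm); the head really stands 0 to 50 mm higher. That height is not reported, must be felt or seen. It is rigid: each mm of overtravel costs much force. Ring home and held upright: its centre 14 mm to -x of this point.
- hook_keeper (a point): As hook_stop, 32 mm further to -x: front of the keepers, rods bent back over the arms that roof the seat between here and the stop. Free height under them 11 mm (a rim lying on the arms has about 5 mm of play, 3 mm if it stays upright); the front end is flared up, its top 25 mm above the arm's top. A rim on the landing can only slide in under them along the arms.
- hook_landing (a point): As hook_stop, 54 mm further to -x: middle of the open landing, 37 mm long, where the rim is laid on the arms from above. The arms fall 4 degrees towards the stop (3.8 mm from here to there, so here the tops are 3.8 mm higher). With the rim on both arms the outside of its top is 15.6 mm above the tops of the rods and the centre of the ring 74.4 mm below them.
- hook_tips (a point): As hook_stop, 79 mm further to -x: the upturned tips, tops 22 mm above the rods of the landing. The rods go through the ring from the front: bring it, square to them, from the -x side over the tips with only the top of its rim above them, then lower it. Once let go at home the ring leans flat on the sloping arms: its centre comes about 5 mm further to -x.
- spice_jar: Bystander: spice jar, 44 mm wide, 105 mm tall; origin at its underside.
- mug: Bystander: two-tone mug, 78 x 116 x 101 mm; origin at its underside.
- shaker: Bystander: small glass shaker, 44 mm wide, 90 mm tall; origin at its underside.

How it is judged:
By the outcome, as a careful person would: the job done as asked, in the order asked, and still so for the second after the job is handed in, with the robot touching nothing.
It also fails if it takes over 69 s, if anything falls off the work surface, if the arm or the gripper's body presses on something with over 40 N, if the wrist force passes 120 N, or if a joint passes its speed limit or range.

## Working session

There is one attempt and no reset: what is moved stays moved. The work goes in short steps, Python scripts to look and compute and a tool call to move; the robot and the scene stay as the last step left them, time stands still between calls to the robot, and variables do not carry over. Pictures are saved under pics/ and viewed, at most 10 in all, crops included, and the job is handed in when it is done.

Besides the shell and the picture viewer there is one more tool, called after "Request:" as name(argument=value, ...), one argument or row to a line, values as JSON. servo_tool: Moves the arm, as the interface text tells. Shift numbers are shares of 500 mm and turn numbers shares of 120 degrees, none past 1 either way. Its arguments: {"type":"object","properties":{"commands":{"type":"array"},"gripper":{"type":"number"},"squeeze":{"type":"number"}},"required":["commands"]}

```bash
mkdir -p pics; cat > h.py <<'E'
import numpy as np, cv2
from rig import env
def cam(n):
    i=env.camera_info(n);K=np.array(i["K"]);D=np.array(i["distortion"],float)
    if "rvec" in i:
        R=cv2.Rodrigues(np.array(i["rvec"],float))[0];t=np.array(i["tvec"],float).ravel()
        return K,D,R.T,-R.T@t
    s=env.get_state();H=np.array(i["hand_eye"]);T=np.eye(4);T[:3,:3]=s["tool_rot"];T[:3,3]=s["tool_pos"];T=T@H
    return K,D,T[:3,:3],T[:3,3]
def cloud(c,d):
    K,D,R,p=c;h,w=d.shape
    u,v=np.meshgrid(np.arange(w),np.arange(h))
    q=cv2.undistortPoints(np.stack([u,v],-1).reshape(-1,1,2).astype(float),K,D).reshape(h,w,2)
    P=np.dstack([q,np.ones((h,w))])*d[...,None]
    W=P@R.T+p; W[d<=0]=np.nan
    return W
def ray(c,u,v,z):
    K,D,R,p=c
    q=cv2.undistortPoints(np.array([[[u,v]]],float),K,D).ravel()
    r=R@np.array([q[0],q[1],1]);return p+r*(z-p[2])/r[2]
def shot(n,tag):
    c=cam(n);im,d=env.get_image(n);cv2.imwrite(f"pics/{tag}.png",im);np.savez(f"pics/{tag}.npz",im=im,d=d,K=c[0],D=c[1],R=c[2],p=c[3])
    return c,im,d
def load(tag):
    z=np.load(f"pics/{tag}.npz");return (z["K"],z["D"],z["R"],z["p"]),z["im"],z["d"]
E
python3 - <<'E'
from h import *
for n in("side","top"):
    c,im,d=shot(n,n+"0");print(n,c[3].round(3),c[2][:,2].round(2),np.mean(d>0))
print(env.get_state())
E
```

```text
side [ 0.863 -0.826  0.75 ] [-0.36  0.75 -0.55] 0.9959462483723959
top [ 0.329 -0.019  1.121] [ 0.16  0.   -0.99] 0.9962717692057291
{'time_s': 0.1, 'joint_positions': array([-1.21258175e+00,  4.91519115e-01,  1.55940436e+00, -1.33947308e-06,
        1.09169669e+00, -1.05584258e-01]), 'qvel': array([ 0.00040251, -0.00085573, -0.00155747, -0.00121628,  0.00061107,
        0.0003343 ]), 'joint_efforts': array([ 1.67313035e-03, -6.13624763e+01, -2.58604467e+01,  6.93347678e-02,
        4.70234896e-02, -2.98851853e-05]), 'tool_pos': array([ 0.27954884, -0.55876519,  0.2281024 ]), 'tool_rot': array([[ 8.94359291e-01,  4.47349223e-01, -3.61359883e-04],
       [ 4.47349356e-01, -8.94358780e-01,  9.61868348e-04],
       [ 1.07105674e-04, -1.02191000e-03, -9.99999472e-01]]), 'force': array([ 0.54051162,  0.55227862, -0.13033949]), 'ft_torque': array([-0.04244054,  0.05142811,  0.0252667 ]), 'finger_force': 0.0, 'opening': 1.0021869023872905}
```

View pics/side0.png

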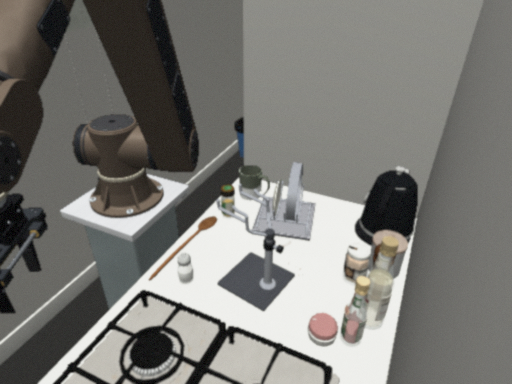

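View pics/top0.png

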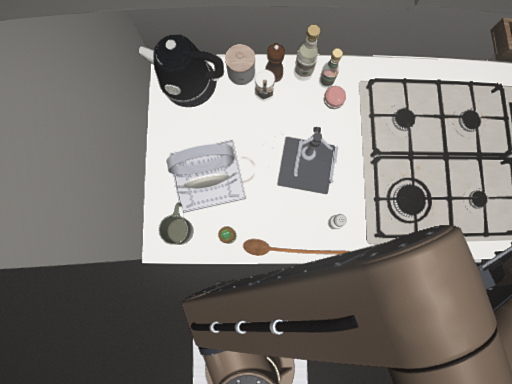

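The side view shows the ring upright in the rack at (295,190), the saucer to its left and the stand tube at (268,265) with rods running left from about (270,240). The top view shows the ring rim at about (200,157), the stand foot at (307,165) with its tube head near (315,137), the jar at (227,234), the mug at (177,228) and the shaker at (338,221).

```bash
python3 - <<'E'
from h import *
c,im,d=load("top0");W=cloud(c,d)
hsv=cv2.cvtColor(im,cv2.COLOR_BGR2HSV)
# foot: dark square
sub=np.zeros(d.shape,np.uint8);sub[130:200,270:345]=1
m=((im.max(2)<95)&(sub>0)).astype(np.uint8)
cs,_=cv2.findContours(cv2.morphologyEx(m,cv2.MORPH_CLOSE,np.ones((7,7))),0,2);k=max(cs,key=cv2.contourArea)
b=cv2.boxPoints(cv2.minAreaRect(cv2.convexHull(k)));F=np.array([ray(c,*p,0.012) for p in b])
print("foot",F[:,:2].round(3).tolist(),"sides",np.linalg.norm(F-np.roll(F,1,0),axis=1).round(3),"c",F.mean(0).round(3))
# ring top
s=np.zeros(d.shape,bool);s[130:180,160:245]=1
r=s&(W[...,2]>0.14)&(W[...,2]<0.22)
P=W[r];print("ring",len(P),np.nanpercentile(P,[1,50,99],axis=0).round(3).tolist())
(cx,cy),(vx,vy)=np.zeros(2),np.zeros(2)
v=cv2.fitLine(P[:,:2].astype(np.float32),cv2.DIST_HUBER,0,.01,.01).ravel();print("ringline top",v.round(3))
c2,im2,d2=load("side0");W2=cloud(c2,d2)
for nm,WW in(("top",W),("side",W2)):
    q=WW.reshape(-1,3)
    g=q[(q[:,2]>.16)&(q[:,2]<.24)&(abs(q[:,0]-.6)<.3)&(q[:,1]>-.05)&(q[:,1]<.5)]
    print(nm,"ring z>.16 n",len(g),g.mean(0).round(3) if len(g) else"",cv2.fitLine(g[:,:2].astype(np.float32),cv2.DIST_HUBER,0,.01,.01).ravel().round(3) if len(g)>5 else "", np.ptp(g,axis=0).round(3) if len(g) else "")
    g=q[(q[:,2]>.15)&(q[:,2]<.4)&(abs(q[:,0]-F[:,0].mean())<.2)&(abs(q[:,1]-F[:,1].mean())<.13)]
    print(nm,"stand n",len(g));print(g[np.argsort(g[:,2])][::max(1,len(g)//25)].round(3).tolist())
for n,(u,v,z) in dict(jar=(227,234,.105),shaker=(338,221,.09),mug=(177,230,.1)).items(): print(n,ray(c,u,v,z).round(3))
for a,(y0,y1,x0,x1),I in(("ct",(110,210,260,360),im),("cs",(150,310,180,330),im2)):
    cv2.imwrite(f"pics/{a}.png",cv2.resize(I[y0:y1,x0:x1],None,fx=5 if a=="ct" else 3.7,fy=5 if a=="ct" else 3.7,interpolation=cv2.INTER_CUBIC))
E
```

```text
foot [[0.634, -0.132], [0.689, -0.194], [0.612, -0.258], [0.558, -0.196]] sides [0.099 0.083 0.1   0.082] c [ 0.623 -0.195  0.012]
ring 708 [[0.537, 0.048, 0.143], [0.565, 0.12, 0.188], [0.591, 0.207, 0.2]]
ringline top [ 0.226 -0.974  0.565  0.123]
top ring z>.16 n 4945 [0.665 0.244 0.195] [ 0.974 -0.225  0.653  0.247] [0.599 0.26  0.08 ]
top stand n 560
[[0.631, -0.185, 0.151], [0.596, -0.168, 0.154], [0.638, -0.172, 0.156], [0.594, -0.177, 0.16], [0.823, -0.229, 0.176], [0.596, -0.179, 0.182], [0.585, -0.186, 0.185], [0.608, -0.166, 0.186], [0.61, -0.166, 0.187], [0.584, -0.195, 0.188], [0.596, -0.146, 0.189], [0.59, -0.14, 0.193], [0.571, -0.203, 0.199], [0.564, -0.116, 0.224], [0.513, -0.193, 0.226], [0.542, -0.118, 0.227], [0.522, -0.113, 0.228], [0.517, -0.115, 0.229], [0.517, -0.112, 0.23], [0.481, -0.188, 0.233], [0.559, -0.203, 0.242], [0.574, -0.124, 0.243], [0.568, -0.124, 0.245], [0.497, -0.106, 0.246], [0.527, -0.203, 0.249], [0.529, -0.196, 0.251]]
side ring z>.16 n 5479 [0.666 0.271 0.197] [ 1.    -0.012  0.544  0.312] [0.598 0.263 0.08 ]
side stand n 776
[[0.613, -0.182, 0.15], [0.633, -0.181, 0.153], [0.637, -0.178, 0.155], [0.604, -0.18, 0.16], [0.615, -0.177, 0.174], [0.613, -0.179, 0.181], [0.603, -0.184, 0.184], [0.611, -0.175, 0.186], [0.606, -0.179, 0.187], [0.58, -0.196, 0.191], [0.587, -0.136, 0.198], [0.565, -0.212, 0.208], [0.577, -0.128, 0.22], [0.564, -0.21, 0.221], [0.554, -0.21, 0.223], [0.566, -0.127, 0.224], [0.538, -0.204, 0.225], [0.521, -0.2, 0.226], [0.52, -0.199, 0.227], [0.481, -0.195, 0.23], [0.484, -0.194, 0.236], [0.497, -0.112, 0.24], [0.562, -0.205, 0.242], [0.57, -0.123, 0.244], [0.477, -0.191, 0.246], [0.528, -0.203, 0.252]]
jar [0.367 0.057 0.105]
shaker [ 0.4   -0.236  0.09 ]
mug [0.378 0.189 0.1  ]
```

View pics/ct.png

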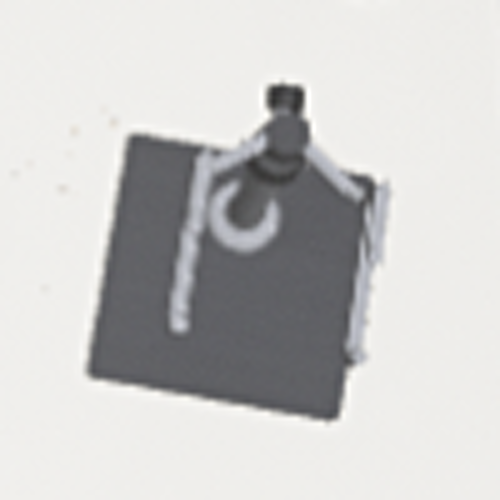

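View pics/cs.png

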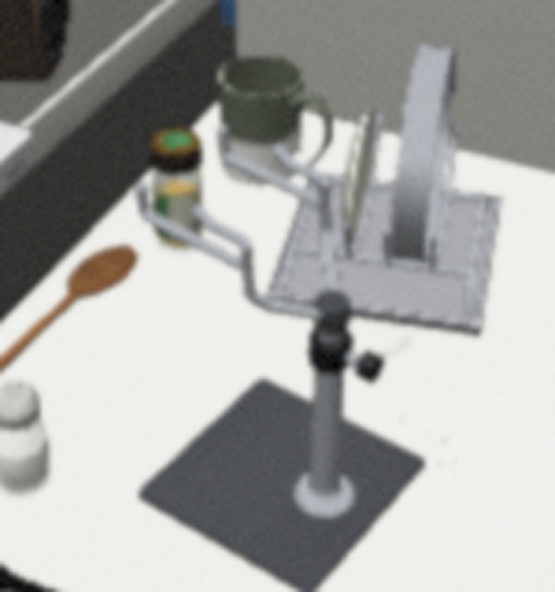

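Crops: top crop shows foot corners at (127,135),(375,180),(335,420),(90,378), and the rods run from the head down-image toward the robot. Side crop shows the two J-hooks with upturned tips at left (145,195),(225,140), and keepers over the arms.

```bash
python3 - <<'E'
from h import *
c,im,d=load("top0");W=cloud(c,d);c2,im2,d2=load("side0");W2=cloud(c2,d2)
px=np.array([(127,135),(375,180),(335,420),(90,378)])/5+[260,110]-.4
F=np.array([ray(c,*p,.012)[:2] for p in px]);print("foot",F.round(3).tolist(),np.linalg.norm(F-np.roll(F,1,0),axis=1).round(3))
px=np.array([(263,380),(423,463),(310,592),(142,494)])/3.7+[180,150]
G=np.array([ray(c2,*p,.012)[:2] for p in px]);print("side",G.round(3).tolist(),G.mean(0))
S=F.mean(0);e=(F[0]-F[3])+(F[1]-F[2]);yaw=np.arctan2(e[1],e[0]);print("S",S,"yaw",np.degrees(yaw))
R=np.array([[np.cos(yaw),-np.sin(yaw)],[np.sin(yaw),np.cos(yaw)]])
for nm,WW in(("top",W),("side",W2)):
    q=WW.reshape(-1,3);q=q[np.isfinite(q[:,0])];l=np.c_[(q[:,:2]-S)@R,q[:,2]]
    for y in(42,-42):
        k=l[(abs(l[:,1]-y/1e3)<.013)&(l[:,2]>.17)&(l[:,2]<.32)&(l[:,0]<0)&(l[:,0]>-.16)]*1e3
        print(nm,y,len(k),"ymed",np.median(k[:,1]).round(1))
        print([(int(a),*np.percentile(s[:,2],[5,50,95]).round(0),int(np.median(s[:,1]))) for a in range(-140,0,8) if len(s:=k[(k[:,0]>=a)&(k[:,0]<a+8)])>1])
    t=q[(q[:,2]>.06)&(q[:,2]<.22)&(abs(q[:,0]-.565)<.07)&(q[:,1]>.01)&(q[:,1]<.24)]
    # drop saucer: keep those behind
    v=np.array([.974,.226]);u=np.array([-.226,.974]);o=np.array([.565,.123])
    a=(t[:,:2]-o)@v;b=(t[:,:2]-o)@u;k=(abs(a)<.025)
    top=k&(t[:,2]>t[k][:,2].max()-.012)
    print(nm,"ring axis-range",np.percentile(a[k],[1,50,99]).round(3),"tang",np.percentile(b[k],[1,50,99]).round(3),"ztop",t[k][:,2].max().round(3),"top tang",b[top].mean().round(3),"ax",np.percentile(a[top],[2,50,98]).round(3))
    f=t[k&(t[:,2]>.1)];print(cv2.fitLine(f[:,:2].astype(np.float32),cv2.DIST_HUBER,0,.01,.01).ravel().round(3))
E
```

```text
foot [[0.654, -0.105], [0.627, -0.251], [0.484, -0.222], [0.51, -0.081]] [0.147 0.148 0.145 0.143]
side [[0.52, -0.088], [0.66, -0.117], [0.634, -0.256], [0.494, -0.229]] [ 0.57715909 -0.17249625]
S [ 0.56881118 -0.1647825 ] yaw -10.385327459915453
top 42 131 ymed 43.6
[(-84, np.float64(240.0), np.float64(248.0), np.float64(252.0), 43), (-76, np.float64(226.0), np.float64(230.0), np.float64(231.0), 44), (-68, np.float64(225.0), np.float64(228.0), np.float64(231.0), 43), (-60, np.float64(225.0), np.float64(228.0), np.float64(229.0), 42), (-52, np.float64(226.0), np.float64(227.0), np.float64(231.0), 43), (-44, np.float64(226.0), np.float64(228.0), np.float64(251.0), 43), (-36, np.float64(225.0), np.float64(248.0), np.float64(251.0), 43), (-28, np.float64(231.0), np.float64(246.0), np.float64(248.0), 43), (-20, np.float64(224.0), np.float64(243.0), np.float64(247.0), 43), (-12, np.float64(242.0), np.float64(244.0), np.float64(246.0), 42), (-4, np.float64(224.0), np.float64(242.0), np.float64(244.0), 44)]
top -42 147 ymed -40.5
[(-92, np.float64(245.0), np.float64(247.0), np.float64(249
[... 1929 characters left out ...]
 np.float64(222.0), np.float64(225.0), np.float64(228.0), -44), (-52, np.float64(221.0), np.float64(226.0), np.float64(227.0), -45), (-44, np.float64(221.0), np.float64(226.0), np.float64(249.0), -44), (-36, np.float64(221.0), np.float64(244.0), np.float64(250.0), -44), (-28, np.float64(222.0), np.float64(239.0), np.float64(246.0), -44), (-20, np.float64(220.0), np.float64(225.0), np.float64(244.0), -44), (-12, np.float64(221.0), np.float64(231.0), np.float64(244.0), -44), (-4, np.float64(221.0), np.float64(238.0), np.float64(243.0), -45)]
side ring axis-range [-0.017  0.002  0.021] tang [-0.086 -0.062  0.093] ztop 0.199 top tang -0.007 ax [-0.013 -0.     0.013]
[ 0.162 -0.987  0.572  0.098]
```

Request:
servo_tool(
  commands=[
    [[0, 0, -0.08], [0, 0, 0]],
    [[0.56, -0.486, -0.34], [0, 0, -0.32]],
    [[0.56, -0.486, -0.34], [0, 0, -0.32]],
    [[0.56, -0.486, -0.34], [0, 0, -0.32]],
    [[0.56, -0.486, -0.34], [0, 0, -0.32]],
    [[0.56, -0.486, -0.34], [0, 0, -0.32]],
    [[0.56, -0.486, -0.34], [0, 0, -0.32]],
    [[0.56, -0.486, -0.34], [0, 0, -0.32]],
    [[0.56, -0.486, -0.34], [0, 0, -0.32]],
    [[0.56, -0.486, -0.34], [0, 0, -0.32]],
  ],
  gripper=0,
  squeeze=25,
)

```text
time_s: 0.93
tool_pos: [0.415, -0.23, 0.3933]
tool_rot: [[0.423, 0.906, -0.0], [0.906, -0.423, -0.0], [-0.0, -0.0, -1.0]]
force: [0.6, -0.1, 0.2]
opening: 0.998
finger_force: 0.0
```

```bash
cat >> h.py <<'E'
def go(pos,yaw):
    "shares to bring the TCP to pos, tool straight down with tool x at yaw (deg)"
    from scipy.spatial.transform import Rotation as Ro
    s=env.get_state();R0=np.array(s["tool_rot"]);a=np.radians(yaw)
    R1=np.array([[np.cos(a),np.sin(a),0],[np.sin(a),-np.cos(a),0],[0,0,-1]])
    sh=R0.T@(np.array(pos)-s["tool_pos"]);tu=np.degrees(Ro.from_matrix(R0.T@R1).as_rotvec())
    print("now",np.round(s["tool_pos"],4),"shift",(sh/.5).round(4),"turn",(tu/120).round(4),"rows",max(np.linalg.norm(sh)/.0417,np.linalg.norm(tu)/7.16).round(1),"F",np.round(s["force"],2),"t",s["time_s"])
E
python3 -c "
from h import *
go([.564,.127,.36],103)"
```

```text
now [ 0.415  -0.23    0.3933] shift [ 0.7731 -0.0323  0.0666] turn [-0.     0.    -0.317] rows 9.3 F [ 0.55 -0.1   0.17] t 0.9333
```

Request:
servo_tool(
  commands=[
    [[0.77, -0.03, 0.065], [0, 0, -0.317]],
    [[0.77, -0.03, 0.065], [0, 0, -0.317]],
    [[0.77, -0.03, 0.065], [0, 0, -0.317]],
    [[0.77, -0.03, 0.065], [0, 0, -0.317]],
    [[0.77, -0.03, 0.065], [0, 0, -0.317]],
    [[0.77, -0.03, 0.065], [0, 0, -0.317]],
    [[0.77, -0.03, 0.065], [0, 0, -0.317]],
    [[0.77, -0.03, 0.065], [0, 0, -0.317]],
    [[0.77, -0.03, 0.065], [0, 0, -0.317]],
    [[0.77, -0.03, 0.065], [0, 0, -0.317]],
  ],
)

```text
time_s: 1.77
tool_pos: [0.5651, 0.1277, 0.3588]
tool_rot: [[-0.228, 0.974, -0.001], [0.974, 0.228, 0.001], [0.001, -0.001, -1.0]]
force: [0.6, -0.1, -0.0]
opening: 0.999
finger_force: 0.0
```

```bash
python3 - <<'E'
from h import *
c,im,d=shot("wrist","w1");W=cloud(c,d);print(c[3].round(3))
m=(W[...,2]>.15)&(W[...,2]<.215)&(np.hypot(W[...,0]-.565,W[...,1]-.125)<.11)
a=W[m];print(len(a))
for lo in(.17,.185,.192):
    k=a[a[:,2]>lo]
    b=cv2.minAreaRect((k[:,:2]*1e3).astype(np.float32));print(lo,len(k),b,k[:,2].max())
    print(cv2.fitLine(k[:,:2].astype(np.float32),cv2.DIST_HUBER,0,.01,.01).ravel().round(3))
go([.564,.127,.197],103)
E
```

```text
[0.55  0.198 0.515]
2597
0.17 2228 ((565.294189453125, 127.23908996582031), (27.96302604675293, 128.6177978515625), 12.476179122924805) 0.1984691533666132
[ 0.213 -0.977  0.564  0.134]
0.185 1611 ((565.4699096679688, 127.36345672607422), (27.5930233001709, 92.19358825683594), 12.513023376464844) 0.1984691533666132
[ 0.212 -0.977  0.565  0.131]
0.192 1032 ((565.367431640625, 128.51416015625), (27.308212280273438, 60.6895637512207), 12.532862663269043) 0.1984691533666132
[ 0.216 -0.976  0.565  0.128]
now [0.565  0.1273 0.3587] shift [-0.0004 -0.0015  0.3234] turn [-0.0008 -0.0004  0.0018] rows 3.9 F [-1.08  0.92 -1.43] t 1.8167
```

View pics/w1.png

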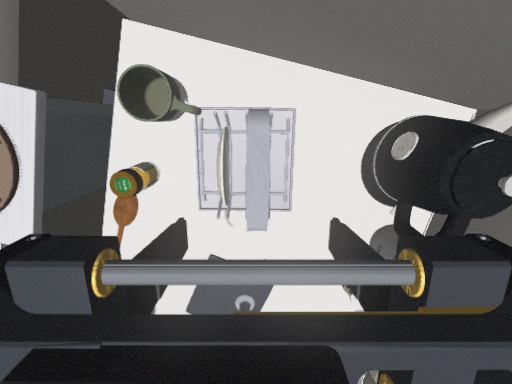

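The wrist view shows the ring's rim as a grey band at (258,170), with the saucer at (224,165) and the rack around them. The rim measures 28 mm wide with its top at 0.198, centred at (0.565, 0.1275), axis yaw 12.5°.

Request:
servo_tool(
  commands=[
    [[0, 0, 0.08], [0, 0, 0.007]],
    [[0, 0, 0.16], [0, 0, 0.007]],
    [[0, 0, 0.22], [0, 0, 0.007]],
    [[0, 0, 0.27], [0, 0, 0.007]],
    [[0, 0, 0.3], [0, 0, 0.007]],
    [[0, 0, 0.32], [0, 0, 0.007]],
    [[0, 0, 0.332], [0, 0, 0.007]],
    [[0, 0, 0.337], [0, 0, 0.007]],
    [[0, 0, 0.337], [0, 0, 0.007]],
  ],
)

```text
time_s: 2.57
tool_pos: [0.5643, 0.1229, 0.192]
tool_rot: [[-0.211, 0.978, 0.0], [0.978, 0.211, -0.0], [-0.0, 0.0, -1.0]]
force: [-0.3, 0.4, 0.4]
opening: 1.004
finger_force: 0.0
```

Request:
servo_tool(
  commands=[
    [[0, 0, 0], [0, 0, 0]],
    [[0, 0, 0], [0, 0, 0]],
    [[0, 0, 0], [0, 0, 0]],
    [[0, 0, 0], [0, 0, 0]],
    [[0, 0, 0], [0, 0, 0]],
    [[0, 0, 0], [0, 0, 0]],
    [[0, 0, 0], [0, 0, 0]],
    [[0, 0, 0], [0, 0, 0]],
    [[0, 0, 0], [0, 0, 0]],
    [[0, 0, 0], [0, 0, 0]],
  ],
  gripper=1,
  squeeze=20,
)

```text
time_s: 3.4
tool_pos: [0.5642, 0.1232, 0.1917]
tool_rot: [[-0.211, 0.978, -0.0], [0.978, 0.211, -0.0], [-0.0, -0.0, -1.0]]
force: [0.0, -0.3, 0.1]
opening: 0.354
finger_force: 0.0
```

Request:
servo_tool(
  commands=[
    [[0.008, 0.002, 0], [0, 0, 0]],
    [[0.008, 0.002, 0], [0, 0, 0]],
    [[0.008, 0.002, 0], [0, 0, 0]],
    [[0.008, 0.002, 0], [0, 0, 0]],
    [[0.008, 0.002, 0], [0, 0, 0]],
    [[0.008, 0.002, 0], [0, 0, 0]],
  ],
)

```text
time_s: 3.9
tool_pos: [0.5644, 0.1272, 0.1918]
tool_rot: [[-0.211, 0.978, 0.0], [0.978, 0.211, -0.0], [-0.0, 0.0, -1.0]]
force: [-0.3, -2.1, 4.4]
opening: 0.292
finger_force: 20.0
```

Request:
servo_tool(
  commands=[
    [[0, 0, -0.01], [0, 0, 0]],
    [[0, 0, -0.04], [0, 0, 0]],
    [[0, 0, -0.08], [0, 0, 0]],
    [[0, 0, -0.13], [0, 0, 0]],
    [[0, 0, -0.19], [0, 0, 0]],
    [[0, 0, -0.26], [0, 0, 0]],
    [[0, 0, -0.33], [0, 0, 0]],
    [[0, 0, -0.41], [0, 0, 0]],
    [[0, 0, -0.48], [0, 0, 0]],
    [[0, 0, -0.52], [0, 0, 0]],
  ],
)

```text
time_s: 4.73
tool_pos: [0.5641, 0.1276, 0.4559]
tool_rot: [[-0.211, 0.977, 0.004], [0.977, 0.211, 0.001], [-0.0, 0.004, -1.0]]
force: [0.2, 0.2, -1.5]
opening: 0.289
finger_force: 20.0
```

```bash
python3 -c "
from h import *
go([.425,-.139,.45],79.6)"
```

```text
now [0.5641 0.1276 0.4559] shift [-0.4625 -0.3845  0.0102] turn [ 0.0019 -0.0004  0.1883] rows 7.2 F [ 0.22  0.25 -1.55] t 4.7333
```

Request:
servo_tool(
  commands=[
    [[-0.01, -0.01, 0], [0, 0, 0.005]],
    [[-0.05, -0.04, 0], [0, 0, 0.02]],
    [[-0.1, -0.083, 0], [0, 0, 0.04]],
    [[-0.16, -0.133, 0], [0, 0, 0.065]],
    [[-0.23, -0.191, 0], [0, 0, 0.094]],
    [[-0.3, -0.249, 0], [0, 0, 0.122]],
    [[-0.36, -0.299, 0], [0, 0, 0.147]],
    [[-0.41, -0.341, 0], [0, 0, 0.167]],
    [[-0.445, -0.37, 0.005], [0, 0, 0.181]],
    [[-0.4625, -0.3845, 0.01], [0, 0, 0.188]],
  ],
)

```text
time_s: 5.57
tool_pos: [0.4232, -0.1412, 0.4456]
tool_rot: [[0.185, 0.983, -0.002], [0.983, -0.185, 0.0], [0.0, -0.002, -1.0]]
force: [-0.6, -0.1, -1.3]
opening: 0.287
finger_force: 20.0
```

```bash
python3 - <<'E'
from h import *
c,im,d=shot("wrist","w2");W=cloud(c,d);print(c[3].round(3))
S=np.array([.5688,-.1648]);yaw=np.radians(-10.4)
R=np.array([[np.cos(yaw),-np.sin(yaw)],[np.sin(yaw),np.cos(yaw)]])
q=W.reshape(-1,3);q=q[np.isfinite(q[:,0])];l=np.c_[(q[:,:2]-S)@R,q[:,2]]*1e3
for y in(42,-42):
    k=l[(abs(l[:,1]-y)<14)&(l[:,2]>200)&(l[:,2]<265)&(l[:,0]<0)&(l[:,0]>-110)]
    print(y,len(k),[(a,*np.percentile(s[:,2],[50,95]).round(0).astype(int),int(np.median(s[:,1]))) for a in range(-104,0,6) if len(s:=k[(k[:,0]>=a)&(k[:,0]<a+6)])>2])
shot("side","s2")
go([.432,-.14,.272],79.6)
E
```

```text
[ 0.438 -0.07   0.602]
42 408 [(-86, np.int64(247), np.int64(250), 41), (-80, np.int64(248), np.int64(250), 42), (-74, np.int64(229), np.int64(230), 41), (-68, np.int64(228), np.int64(230), 40), (-62, np.int64(228), np.int64(229), 40), (-56, np.int64(227), np.int64(229), 40), (-50, np.int64(227), np.int64(228), 40), (-44, np.int64(227), np.int64(228), 40), (-38, np.int64(227), np.int64(251), 40), (-32, np.int64(247), np.int64(251), 41), (-26, np.int64(244), np.int64(247), 41), (-20, np.int64(244), np.int64(245), 41), (-14, np.int64(243), np.int64(244), 41), (-8, np.int64(243), np.int64(244), 41), (-2, np.int64(242), np.int64(244), 41)]
-42 455 [(-86, np.int64(246), np.int64(250), -40), (-80, np.int64(242), np.int64(249), -40), (-74, np.int64(229), np.int64(230), -42), (-68, np.int64(227), np.int64(230), -41), (-62, np.int64(228), np.int64(229), -42), (-56, np.int64(227), np.int64(228), -41), (-50, np.int64(226), np.int64(228), -42), (-44, np.int64(226), np.int64(228), -42), (-38, np.int64(227), np.int64(251), -42), (-32, np.int64(235), np.int64(251), -41), (-26, np.int64(243), np.int64(246), -42), (-20, np.int64(243), np.int64(245), -41), (-14, np.int64(241), np.int64(245), -42), (-8, np.int64(241), np.int64(244), -42), (-2, np.int64(240), np.int64(243), -41)]
now [ 0.4239 -0.1404  0.4454] shift [0.0035 0.0166 0.3467] turn [-0.001  -0.0003 -0.0015] rows 4.2 F [ 0.23  1.11 -2.82] t 5.6667
```

View pics/w2.png

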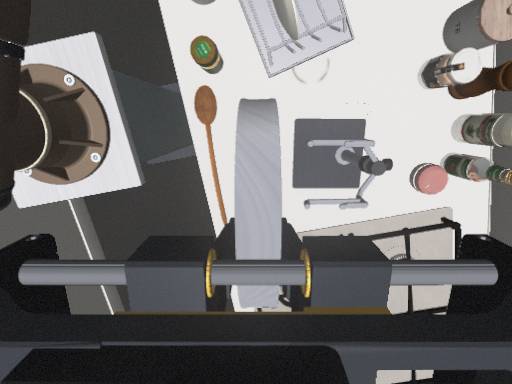

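The wrist view shows the ring held at (258,200), square to the two rods at (335,143) and (335,204), with the tips nearest the ring. Rod tops at the landing measure about 0.2285, tip tops 0.250.

Request:
servo_tool(
  commands=[
    [[0.0, 0.0, 0.02], [0, 0, 0]],
    [[0.001, 0.003, 0.06], [0, 0, 0]],
    [[0.001, 0.006, 0.11], [0, 0, 0]],
    [[0.002, 0.01, 0.17], [0, 0, 0]],
    [[0.003, 0.014, 0.23], [0, 0, 0]],
    [[0.003, 0.016, 0.28], [0, 0, 0]],
    [[0.003, 0.016, 0.32], [0, 0, 0]],
    [[0.003, 0.016, 0.34], [0, 0, 0]],
    [[0.003, 0.016, 0.35], [0, 0, 0]],
    [[0.003, 0.016, 0.35], [0, 0, 0]],
  ],
)

```text
time_s: 6.5
tool_pos: [0.4331, -0.1381, 0.2703]
tool_rot: [[0.179, 0.984, -0.002], [0.984, -0.179, 0.001], [0.001, -0.002, -1.0]]
force: [0.2, 0.2, -1.8]
opening: 0.291
finger_force: 20.0
```

```bash
cat >> h.py <<'E'
ex=np.array([.9836,-.1803]);ey=np.array([.1803,.9836]);O=np.array([.6041,-.1718])
def st(x,z,y=0):
    s=env.get_state();p=s["tool_pos"][:2]-O;print("tcp stand xy mm",(p@ex*1e3).round(1),(p@ey*1e3).round(1),"z",(s["tool_pos"][2]*1e3).round(1))
    go([*(O+x/1e3*ex+y/1e3*ey),z/1e3],79.6)
E
python3 -c "
from h import *
st(-94,270)"
```

```text
tcp stand xy mm -174.3 2.3 z 270.3
now [ 0.4331 -0.1381  0.2703] shift [-0.0048  0.1606  0.0002] turn [-0.0011 -0.0004  0.0008] rows 1.9 F [ 0.24  0.23 -1.77] t 6.5
```

Request:
servo_tool(
  commands=[
    [[0, 0.005, 0], [0, 0, 0]],
    [[-0.001, 0.02, 0], [0, 0, 0]],
    [[-0.002, 0.04, 0], [0, 0, 0]],
    [[-0.003, 0.065, 0], [0, 0, 0]],
    [[-0.004, 0.09, 0], [0, 0, 0]],
    [[-0.005, 0.115, 0], [0, 0, 0]],
    [[-0.005, 0.138, 0], [0, 0, 0]],
    [[-0.005, 0.153, 0], [0, 0, 0]],
    [[-0.005, 0.16, 0], [0, 0, 0]],
    [[-0.005, 0.16, 0], [0, 0, 0]],
  ],
)

```text
time_s: 7.33
tool_pos: [0.5122, -0.1562, 0.2716]
tool_rot: [[0.18, 0.984, 0.0], [0.984, -0.18, -0.0], [-0.0, 0.0, -1.0]]
force: [-0.6, -0.1, -1.7]
opening: 0.291
finger_force: 20.0
```

```bash
python3 - <<'E'
from h import *
st(-94,244)
c,im,d=shot("side","s3");cv2.imwrite("pics/s3c.png",cv2.resize(im[190:310,190:320],None,fx=5,fy=5,interpolation=cv2.INTER_CUBIC))
E
```

```text
tcp stand xy mm -93.2 -1.3 z 271.6
now [ 0.5122 -0.1562  0.2716] shift [ 0.0025 -0.0017  0.0553] turn [0.0001 0.     0.0002] rows 0.7 F [-0.56 -0.05 -1.69] t 7.3333
```

View pics/s3c.png

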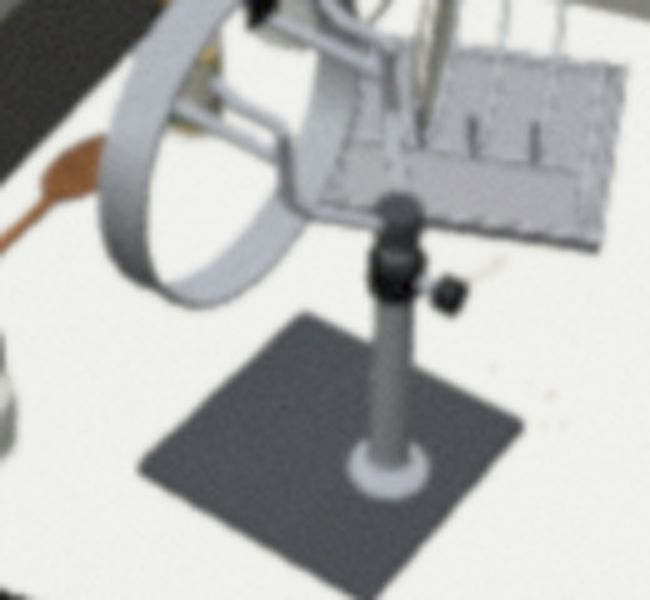

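The side crop shows the ring square to the rods with both arms passing through it, the keeper front at about (220,85) just behind the rim. Now I descend and feel.

Request:
servo_tool(
  commands=[
    [[0, -0.001, 0.01], [0, 0, 0]],
    [[0.001, -0.001, 0.02], [0, 0, 0]],
    [[0.002, -0.001, 0.03], [0, 0, 0]],
    [[0.002, -0.001, 0.04], [0, 0, 0]],
    [[0.002, -0.001, 0.048], [0, 0, 0]],
    [[0.002, -0.001, 0.053], [0, 0, 0]],
    [[0.002, -0.001, 0.055], [0, 0, 0]],
    [[0.002, -0.001, 0.055], [0, 0, 0]],
  ],
)

```text
time_s: 8.05
tool_pos: [0.5112, -0.155, 0.244]
tool_rot: [[0.18, 0.984, -0.0], [0.984, -0.18, 0.0], [-0.0, -0.0, -1.0]]
force: [0.0, -0.5, -3.1]
opening: 0.288
finger_force: 20.0
```

Request:
servo_tool(
  commands=[
    [[0, 0, 0.002], [0, 0, 0]],
    [[0, 0, 0.004], [0, 0, 0]],
    [[0, 0, 0.004], [0, 0, 0]],
  ],
)

```text
time_s: 8.3
tool_pos: [0.5112, -0.155, 0.2422]
tool_rot: [[0.18, 0.984, 0.0], [0.984, -0.18, -0.0], [-0.0, 0.0, -1.0]]
force: [-0.5, -0.6, -2.7]
opening: 0.289
finger_force: 20.0
```

Request:
servo_tool(
  commands=[
    [[0, 0, 0.001], [0, 0, 0]],
    [[0, 0, 0.002], [0, 0, 0]],
    [[0, 0, 0.002], [0, 0, 0]],
  ],
)

```text
time_s: 8.55
tool_pos: [0.5112, -0.155, 0.2412]
tool_rot: [[0.18, 0.984, -0.0], [0.984, -0.18, -0.0], [-0.0, 0.0, -1.0]]
force: [0.3, -0.6, -1.3]
opening: 0.286
finger_force: 20.0
```

Request:
servo_tool(
  commands=[
    [[0, 0, 0.001], [0, 0, 0]],
    [[0, 0, 0.002], [0, 0, 0]],
    [[0, 0, 0.002], [0, 0, 0]],
  ],
)

```text
time_s: 8.8
tool_pos: [0.5112, -0.155, 0.2401]
tool_rot: [[0.18, 0.984, -0.0], [0.984, -0.18, -0.0], [-0.0, -0.0, -1.0]]
force: [-0.8, -0.6, -1.6]
opening: 0.289
finger_force: 20.0
```

Request:
servo_tool(
  commands=[
    [[0, 0, 0.001], [0, 0, 0]],
    [[0, 0, 0.001], [0, 0, 0]],
    [[0, 0, 0.001], [0, 0, 0]],
  ],
)

```text
time_s: 9.05
tool_pos: [0.5112, -0.1551, 0.2398]
tool_rot: [[0.18, 0.984, 0.0], [0.984, -0.18, -0.0], [-0.0, 0.0, -1.0]]
force: [-0.6, -0.3, -1.0]
opening: 0.29
finger_force: 20.0
```

Request:
servo_tool(
  commands=[
    [[0, 0, 0.001], [0, 0, 0]],
    [[0, 0, 0.001], [0, 0, 0]],
    [[0, 0, 0.001], [0, 0, 0]],
  ],
)

```text
time_s: 9.3
tool_pos: [0.5112, -0.1551, 0.2393]
tool_rot: [[0.18, 0.984, 0.0], [0.984, -0.18, -0.0], [-0.0, 0.0, -1.0]]
force: [-0.1, -0.8, -0.7]
opening: 0.293
finger_force: 20.0
```

Request:
servo_tool(
  commands=[
    [[0, 0, 0.001], [0, 0, 0]],
    [[0, 0, 0.001], [0, 0, 0]],
    [[0, 0, 0.001], [0, 0, 0]],
  ],
)

```text
time_s: 9.55
tool_pos: [0.5113, -0.1551, 0.239]
tool_rot: [[0.18, 0.984, 0.001], [0.984, -0.18, -0.0], [-0.0, 0.001, -1.0]]
force: [0.5, -1.0, 2.9]
opening: 0.291
finger_force: 20.0
```

Request:
servo_tool(
  commands=[
    [[0, 0, 0.001], [0, 0, 0]],
    [[0, 0, 0.001], [0, 0, 0]],
    [[0, 0, 0.001], [0, 0, 0]],
  ],
)

```text
time_s: 9.8
tool_pos: [0.5114, -0.1551, 0.2388]
tool_rot: [[0.18, 0.984, 0.001], [0.984, -0.18, -0.001], [-0.0, 0.001, -1.0]]
force: [-1.2, -0.7, 6.0]
opening: 0.288
finger_force: 20.0
```

Request:
servo_tool(
  commands=[
    [[0, 0, -0.0008], [0, 0, 0]],
    [[0, 0.003, -0.0006], [0, 0, 0]],
    [[0, 0.007, -0.0003], [0, 0, 0]],
    [[0, 0.011, 0], [0, 0, 0]],
    [[0, 0.015, 0.0003], [0, 0, 0]],
    [[0, 0.018, 0.0005], [0, 0, 0]],
    [[0, 0.02, 0.0006], [0, 0, 0]],
    [[0, 0.02, 0.0006], [0, 0, 0]],
  ],
)

```text
time_s: 10.47
tool_pos: [0.521, -0.1569, 0.2381]
tool_rot: [[0.18, 0.984, -0.0], [0.984, -0.18, -0.0], [-0.0, -0.0, -1.0]]
force: [-2.3, 0.4, 6.3]
opening: 0.29
finger_force: 20.0
```

Request:
servo_tool(
  commands=[
    [[0, 0, -0.0008], [0, 0, 0]],
    [[0, 0.003, -0.0006], [0, 0, 0]],
    [[0, 0.007, -0.0003], [0, 0, 0]],
    [[0, 0.011, 0], [0, 0, 0]],
    [[0, 0.015, 0.0003], [0, 0, 0]],
    [[0, 0.018, 0.0005], [0, 0, 0]],
    [[0, 0.02, 0.0006], [0, 0, 0]],
    [[0, 0.02, 0.0006], [0, 0, 0]],
  ],
)

```text
time_s: 11.13
tool_pos: [0.5313, -0.1587, 0.2376]
tool_rot: [[0.18, 0.984, 0.001], [0.984, -0.18, -0.0], [-0.0, 0.001, -1.0]]
force: [-0.8, -1.2, 2.9]
opening: 0.29
finger_force: 20.0
```

Request:
servo_tool(
  commands=[
    [[0, 0, -0.0004], [0, 0, 0]],
    [[0, 0.003, -0.0002], [0, 0, 0]],
    [[0, 0.007, 0.0001], [0, 0, 0]],
    [[0, 0.011, 0.0004], [0, 0, 0]],
    [[0, 0.015, 0.0007], [0, 0, 0]],
    [[0, 0.018, 0.0009], [0, 0, 0]],
    [[0, 0.02, 0.001], [0, 0, 0]],
    [[0, 0.02, 0.001], [0, 0, 0]],
  ],
)

```text
time_s: 11.8
tool_pos: [0.541, -0.1605, 0.2371]
tool_rot: [[0.18, 0.984, 0.0], [0.984, -0.18, -0.0], [-0.0, 0.0, -1.0]]
force: [-0.2, -0.7, 0.9]
opening: 0.293
finger_force: 20.0
```

Request:
servo_tool(
  commands=[
    [[0, 0.002, 0.0001], [0, 0, 0]],
    [[0, 0.005, 0.0004], [0, 0, 0]],
    [[0, 0.008, 0.0006], [0, 0, 0]],
    [[0, 0.011, 0.0008], [0, 0, 0]],
    [[0, 0.012, 0.0008], [0, 0, 0]],
    [[0, 0.012, 0.0008], [0, 0, 0]],
  ],
)

```text
time_s: 12.3
tool_pos: [0.5468, -0.1615, 0.2367]
tool_rot: [[0.18, 0.984, 0.0], [0.984, -0.18, -0.0], [-0.0, 0.0, -1.0]]
force: [0.1, -1.7, -0.6]
opening: 0.291
finger_force: 20.0
```

Request:
servo_tool(
  commands=[
    [[0, 0.002, 0.0001], [0, 0, 0]],
    [[0, 0.002, 0.0001], [0, 0, 0]],
    [[0, 0.002, 0.0001], [0, 0, 0]],
  ],
)

```text
time_s: 12.55
tool_pos: [0.5477, -0.1617, 0.2367]
tool_rot: [[0.18, 0.984, 0.0], [0.984, -0.18, -0.0], [-0.0, 0.0, -1.0]]
force: [0.4, -0.9, -0.7]
opening: 0.286
finger_force: 20.0
```

Request:
servo_tool(
  commands=[
    [[0, 0.002, 0.0001], [0, 0, 0]],
    [[0, 0.002, 0.0001], [0, 0, 0]],
    [[0, 0.002, 0.0001], [0, 0, 0]],
  ],
)

```text
time_s: 12.8
tool_pos: [0.5487, -0.1619, 0.2366]
tool_rot: [[0.18, 0.984, 0.0], [0.984, -0.18, -0.0], [-0.0, 0.0, -1.0]]
force: [-0.3, -1.0, 1.2]
opening: 0.292
finger_force: 20.0
```

Request:
servo_tool(
  commands=[
    [[0, 0.0014, 0.0001], [0, 0, 0]],
    [[0, 0.0014, 0.0001], [0, 0, 0]],
    [[0, 0.0014, 0.0001], [0, 0, 0]],
  ],
)

```text
time_s: 13.05
tool_pos: [0.5493, -0.162, 0.2366]
tool_rot: [[0.18, 0.984, 0.0], [0.984, -0.18, -0.0], [-0.0, 0.0, -1.0]]
force: [0.2, -0.6, -0.8]
opening: 0.296
finger_force: 20.0
```

Request:
servo_tool(
  commands=[
    [[0, 0.001, 0.0001], [0, 0, 0]],
    [[0, 0.001, 0.0001], [0, 0, 0]],
    [[0, 0.001, 0.0001], [0, 0, 0]],
  ],
)

```text
time_s: 13.3
tool_pos: [0.5498, -0.1621, 0.2365]
tool_rot: [[0.18, 0.984, 0.0], [0.984, -0.18, -0.0], [-0.0, 0.0, -1.0]]
force: [-0.5, -0.6, 0.1]
opening: 0.292
finger_force: 20.0
```

Request:
servo_tool(
  commands=[
    [[0, 0.001, 0.0001], [0, 0, 0]],
    [[0, 0.001, 0.0001], [0, 0, 0]],
    [[0, 0.001, 0.0001], [0, 0, 0]],
  ],
)

```text
time_s: 13.55
tool_pos: [0.5503, -0.1622, 0.2365]
tool_rot: [[0.18, 0.984, 0.0], [0.984, -0.18, -0.0], [-0.0, 0.0, -1.0]]
force: [-0.8, -1.8, -0.1]
opening: 0.29
finger_force: 20.0
```

Request:
servo_tool(
  commands=[
    [[0, 0.001, 0.0001], [0, 0, 0]],
    [[0, 0.001, 0.0001], [0, 0, 0]],
    [[0, 0.001, 0.0001], [0, 0, 0]],
  ],
)

```text
time_s: 13.8
tool_pos: [0.5508, -0.1623, 0.2364]
tool_rot: [[0.18, 0.984, 0.0], [0.984, -0.18, -0.0], [-0.0, 0.0, -1.0]]
force: [-0.5, -0.1, -0.5]
opening: 0.29
finger_force: 20.0
```

Request:
servo_tool(
  commands=[
    [[0, 0.001, 0.0001], [0, 0, 0]],
    [[0, 0.001, 0.0001], [0, 0, 0]],
    [[0, 0.001, 0.0001], [0, 0, 0]],
  ],
)

```text
time_s: 14.05
tool_pos: [0.5513, -0.1624, 0.2364]
tool_rot: [[0.18, 0.984, 0.0], [0.984, -0.18, -0.0], [-0.0, 0.0, -1.0]]
force: [-1.5, -1.8, -1.0]
opening: 0.29
finger_force: 20.0
```

Request:
servo_tool(
  commands=[
    [[0, 0.001, 0.0001], [0, 0, 0]],
    [[0, 0.001, 0.0001], [0, 0, 0]],
    [[0, 0.001, 0.0001], [0, 0, 0]],
  ],
)

```text
time_s: 14.3
tool_pos: [0.5518, -0.1625, 0.2363]
tool_rot: [[0.18, 0.984, 0.0], [0.984, -0.18, -0.0], [-0.0, 0.0, -1.0]]
force: [-0.9, -0.6, -0.2]
opening: 0.288
finger_force: 20.0
```

Request:
servo_tool(
  commands=[
    [[0, 0.001, 0.0001], [0, 0, 0]],
    [[0, 0.001, 0.0001], [0, 0, 0]],
    [[0, 0.001, 0.0001], [0, 0, 0]],
  ],
)

```text
time_s: 14.55
tool_pos: [0.5523, -0.1625, 0.2363]
tool_rot: [[0.18, 0.984, 0.0], [0.984, -0.18, -0.0], [-0.0, 0.0, -1.0]]
force: [-0.3, -1.3, -0.8]
opening: 0.288
finger_force: 20.0
```

Request:
servo_tool(
  commands=[
    [[0, 0.001, 0.0001], [0, 0, 0]],
    [[0, 0.001, 0.0001], [0, 0, 0]],
    [[0, 0.001, 0.0001], [0, 0, 0]],
  ],
)

```text
time_s: 14.8
tool_pos: [0.5527, -0.1626, 0.2362]
tool_rot: [[0.18, 0.984, -0.0], [0.984, -0.18, -0.0], [-0.0, -0.0, -1.0]]
force: [-0.9, -1.1, 0.2]
opening: 0.292
finger_force: 20.0
```

Request:
servo_tool(
  commands=[
    [[0, 0.001, 0.0001], [0, 0, 0]],
    [[0, 0.001, 0.0001], [0, 0, 0]],
    [[0, 0.001, 0.0001], [0, 0, 0]],
  ],
)

```text
time_s: 15.05
tool_pos: [0.553, -0.1626, 0.2361]
tool_rot: [[0.18, 0.984, -0.001], [0.984, -0.18, 0.0], [0.0, -0.001, -1.0]]
force: [-4.5, -0.5, 1.2]
opening: 0.29
finger_force: 20.0
```

Request:
servo_tool(
  commands=[
    [[0, 0.0007, 0], [0, 0, 0]],
    [[0, 0.0007, 0], [0, 0, 0]],
    [[0, 0.0007, 0], [0, 0, 0]],
  ],
)

```text
time_s: 15.3
tool_pos: [0.5532, -0.1626, 0.2361]
tool_rot: [[0.18, 0.984, -0.001], [0.984, -0.18, 0.0], [0.0, -0.001, -1.0]]
force: [-5.2, 0.0, 1.5]
opening: 0.292
finger_force: 20.0
```

```bash
python3 - <<'E'
from h import *
s=env.get_state();print(s["force"],s["ft_torque"])
c,im,d=shot("side","s4");cv2.imwrite("pics/s4c.png",cv2.resize(im[180:280,190:320],None,fx=6,fy=6,interpolation=cv2.INTER_CUBIC))
E
```

```text
[-5.18455605  0.01389733  1.54129472] [-0.09842131  0.88385831 -0.16098781]
```

View pics/s4c.png

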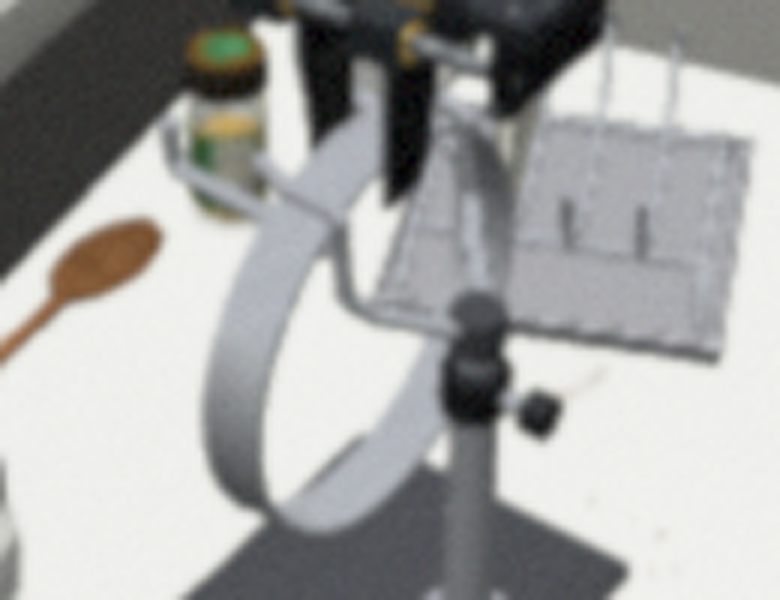

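The crop shows the ring under the keepers, its rim against the back bend at (340,230), with the fingers between the rods. Release partially and go straight up.

Request:
servo_tool(
  commands=[
    [[0, -0.001, 0], [0, 0, 0]],
    [[0, -0.001, 0], [0, 0, 0]],
    [[0, -0.001, 0], [0, 0, 0]],
    [[0, -0.001, 0], [0, 0, 0]],
    [[0, -0.001, 0], [0, 0, 0]],
    [[0, -0.001, 0], [0, 0, 0]],
    [[0, -0.001, 0], [0, 0, 0]],
    [[0, -0.001, 0], [0, 0, 0]],
    [[0, -0.001, 0], [0, 0, 0]],
  ],
  gripper=0.56,
)

```text
time_s: 16.1
tool_pos: [0.5531, -0.1627, 0.2362]
tool_rot: [[0.18, 0.984, 0.0], [0.984, -0.18, -0.0], [-0.0, 0.0, -1.0]]
force: [-0.3, -0.1, 0.1]
opening: 0.439
finger_force: 0.0
```

Request:
servo_tool(
  commands=[
    [[0, 0, -0.006], [0, 0, 0]],
    [[0, 0, -0.015], [0, 0, 0]],
    [[0, 0, -0.025], [0, 0, 0]],
    [[0, 0, -0.04], [0, 0, 0]],
    [[0, 0, -0.06], [0, 0, 0]],
    [[0, 0, -0.09], [0, 0, 0]],
    [[0, 0, -0.13], [0, 0, 0]],
    [[0, 0, -0.18], [0, 0, 0]],
    [[0, 0, -0.24], [0, 0, 0]],
    [[0, 0, -0.28], [0, 0, 0]],
  ],
)

```text
time_s: 16.93
tool_pos: [0.5531, -0.1627, 0.3799]
tool_rot: [[0.18, 0.984, 0.003], [0.984, -0.18, -0.001], [-0.001, 0.003, -1.0]]
force: [0.0, -0.3, 0.3]
opening: 0.439
finger_force: 0.0
```

```bash
python3 - <<'E'
from h import *
s=env.get_state();print(s["force"],s["tool_pos"])
c,im,d=shot("side","s5");cv2.imwrite("pics/s5c.png",cv2.resize(im[180:280,190:320],None,fx=6,fy=6,interpolation=cv2.INTER_CUBIC))
E
```

```text
[ 0.04496281 -0.31250656  0.25674206] [ 0.55309349 -0.16268052  0.37988378]
```

View pics/s5c.png

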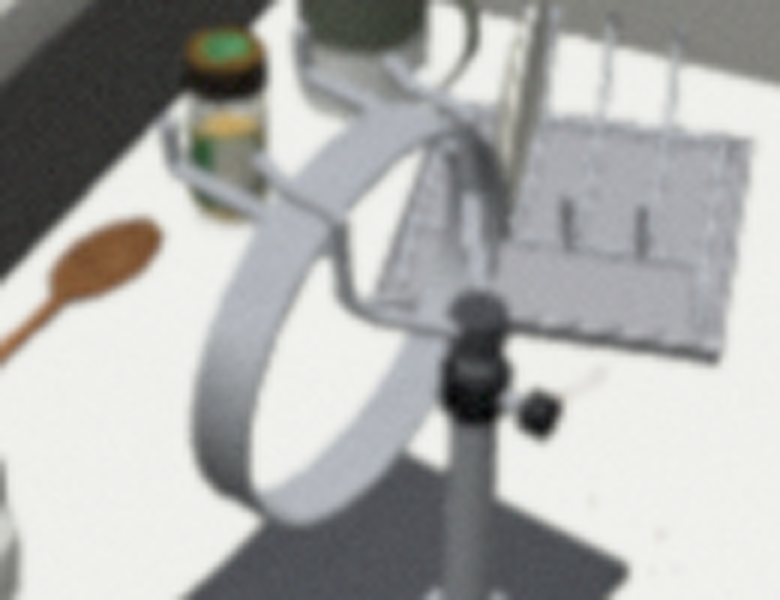

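The picture shows the ring hanging under both keepers against the back bends, leaning flat on the arms, with the gripper clear of it. I'm handing in now.

```bash
python3 -c "
from rig import env
print(env.hand_in())"
```

```text
the job is handed in; nothing more can be done
None
```

The ring hangs on both hook arms, slid back under the keepers against the stop, and the job is handed in after about 17 s; the highest stand forces I read were about 8 N down and 5 N back, against the 25 N limit.

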